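Put the bench scraper back into its slanted tool block

ROBOT

A 6-joint arm with a two-finger parallel gripper is mounted at the origin on the work surface. World frame = base frame: x ahead of the robot, y to its left, z up, the work surface at z = 0. Lengths are in mm, angles in degrees, forces in N, time in s.
With the tool pointing down it reaches from about 325 to 850 mm from the base axis. Payload 15.5 kg.
Tool frame: the origin (TCP) lies between the finger pads; the fingertips stand tip_reach ahead of it and the grasp point (between the pads) lies 2 mm behind it (tip_reach is the distance from the TCP to the fingertips, in mm); z points along the fingers, y is the line along which they close (so a half turn about z gives the same grasp; the last joint's range is limited). The gripper opens to 91 mm and grips with 3 to 60 N. Pads are 32 mm wide; open, the fingers measure 118 mm over their backs; the gripper's body (76 mm by 178 mm) begins 60 mm behind the grasp point.
Start: joints at [65.289, 28.281, 77.091, -0, 74.628, -5.472], TCP at [205.948, 590.095, 230.915] pointing down, gripper open.
Joint ranges: [-166.48, 166.48], [-47.26, 123.95], [12.59, 153.08], [-70.14, 250.14], [6.76, 159.57], [-176.63, 176.63]. Speed limits (degrees/s): [108.29, 108.29, 147.25, 172.46, 172.46, 172.46].

INTERFACE

Orientations are given as [roll, pitch, yaw] about the fixed x, y, z axes, in that order (R = Rz(yaw) Ry(pitch) Rx(roll)).
In Python, from bench import get_state, snapshot, calibration, job_done, tip_reach gives the robot as it stands.
- The arm moves only by the tool drive_tool, never from a script. Its argument "motion" is one flat list of numbers, 5 for each row, row after row: the shift along the tool's x, y, z in mm, then the turn about the tool's z in rad, then the finger opening in mm, from 0 to 91.2. In form: [tx, ty, tz, turn, gripper, tx, ty, tz, turn, gripper, ...]. A call has 1 to 5 rows; each row shifts and turns the commanded pose from where the row before left it, along the tool's axes as they then stand; what a row does not reach is not made up. A row lasts 1/10 s, in which the tool goes at most 50 mm and 8.59 degrees, less where a joint would pass 70% of its speed; a pose out of reach is approached as far as the arm can. A call is refused whole if a number of a shift passes 50 or a number of a turn 0.15, either way. A call with a gripper value outside its range is refused whole. The fingers move at their own pace and stop on an object; "squeeze" is the grip in N (left out, the last holds). Time passes only in rows, so rows that do not move let the fingers close. It gives the time, the measured TCP pose, the force, the opening and the grip force at its end, in the units of the state.
- get_state(): the state, without advancing time (a new reading comes with each control period).
- snapshot(name): name is "scene" or "top" or "wrist"; returns the picture (384x512x3 uint8, red, green, blue); there is no depth.
- calibration(name): a dict with "fx", "fy", "cx", "cy" (pixels), "extrinsics" (4x4, takes a point from camera to world coordinates). Camera axes: x right, y down, z forward; pixel columns grow to the right and rows downward; lengths in mm; the calibration is good to about 2 mm. The wrist camera is an equidistant fisheye: a pixel r from the principal point sees the ray r / f radians off the axis. A picture is of the moment at which its call begins: read the wrist's pose just before it. calibration takes no time and is no camera call; for the wrist camera it gives the pose at the moment of the call.
- job_done(): hands the job in; it is judged then, once.
The state is a dict: "time": time; "joint_pos": joint angles; "joint_vel": joint speeds; "effort": joint torques, N m; "ee_pos": TCP position; "tool_rot": TCP orientation; "force": force on the tool from outside, world axes, zero at the start; "ft_torque": the same for the moment, N m; "gripper_width": finger opening in mm; "finger_force": force on a finger pad.
Only numpy, scipy, OpenCV 4.12 (cv2) and the standard library are available. Lean on these libraries where they do the work, as an engineer would, in place of code of your own. Each camera call takes 0.05 s, during which the arm holds its last target. There are 200 camera calls.

TASK

Put the bench scraper away in the slanted tool block on the packing bench: slide the guard fully across to its end stop so that it uncovers the wide slot, then push the scraper, blade first, into the wide slot until it is fully home, and let go of it. Leave the small carton, the tape roll and the bottle where they stand.

Things in the scene. Friction and masses are not known exactly. Their poses are not given: they have to be found in the camera images.
- scraper: Loose scraper, 200 mm, 0.16 kg, lying flat. Origin: centre of the underside of its wooden handle; x from blade to handle end, y across, z normal to the blade. Handle x -50 to 50, 24 wide (y), 20 mm thick (z 0 to 20). Steel blade 3 mm thick at z = 10: 60 wide for x -150 to -64, then a 30 mm wide neck to the handle. Centre of mass near x = -35. Either face may be up.
- scraper_tip (a point): Middle of the scraper blade's front edge, at (-150, 0, 10) mm in the scraper's frame.
- rack: Slanted plywood slot part of the fixed tool block. Origin: centre of the wide slot's mouth, 95 mm above the bench. x points out of the slot, 40 deg above level, roughly away from the robot; y level along the row of slots; z normal to the slots, tilted up. Wide slot 68 mm (y) x 7 mm (z), 85 mm deep, flared to 17 mm (z) over its first 8 mm. Plywood: x -95 to 0, y -46 to 122, z -18 to 18 mm.
- slot_bottom (a point): Centre of the closed bottom of the wide slot, at rack (-85, 0, 0) mm. With the scraper home its blade edge rests here, its frame is parallel to the rack's (or turned half round x), and the handle starts 15 mm outside the mouth.
- narrow_mouth (a point): Centre of the mouth of the second slot beside the wide one, at rack (0, 82, 0) mm: alike, but only 40 mm wide, too narrow for the scraper.
- block: Foot of the tool block, a plywood board 150 x 190 x 12 mm on the bench (x -95 to 55, y -95 to 95 mm), supporting the rack; origin on the bench, x the level direction in which the slots open. The rack's origin is at (0, -38, 95) mm here. Fixed.
- guard (a joint): Slide of the guard, m. At 0 its 76 mm wide grey plate covers the wide slot; at 0.082 (end stop) it has moved along the rack's +y to cover the narrow slot and clear the wide one. About 1.5 N of friction; stays where left. The plate is at rack x 3 to 7, z -18 to 18 mm.
- guard_grip (a point): Centre of the top of the black grip block on the guard: 18 mm along the rack's x, 22 mm along y, 34 mm tall along the rack's z (its top at rack x = 6, z = 50 mm).
- carton: Small closed cardboard carton, 110 x 70 x 45 mm (x, y, z), standing beside the scraper's handle; origin at the centre of its underside. Not to be disturbed.
- tape_roll: Roll of packing tape lying flat, 100 mm across, 76 mm hole, 48 mm high, beside the scraper's blade; origin at the centre of its underside. Not to be disturbed.
- bottle: White plastic bottle, 60 mm across, 160 mm high, standing between and beyond the tool block and the scraper; origin at the centre of its underside. Not to be disturbed.
There are look-alikes about, which are no part of the job. Of the things like the scraper, leave any that is orange or red; of the rest the smaller one is meant.

How it is judged:
By the outcome, as a careful person would: the job done as asked, in the order asked, and still so for the second after the job is handed in, with the robot touching nothing.
It also fails if it takes over 64 s, if anything falls off the work surface, if the arm or the gripper's body presses on something with over 40 N, if the wrist force passes 120 N, or if a joint passes its speed limit or range.

## Working session

There is one attempt and no reset: what is moved stays moved. The work goes in short steps, Python scripts to look and compute and a tool call to move; the robot and the scene stay as the last step left them, time stands still between calls to the robot, and variables do not carry over. Pictures are saved under pics/ and viewed, at most 10 in all, crops included, and the job is handed in when it is done.

Besides the shell and the picture viewer there is one more tool, called after "Request:" by a JSON object that holds its "name" and its "arguments", one argument or row to a line. drive_tool: Moves the arm, as the interface text tells. Its arguments: {"type":"object","properties":{"motion":{"type":"array","items":{"type":"number"}},"squeeze":{"type":"number"}},"required":["motion"]}

```bash
ls; mkdir -p pics; python3 - <<'E'
from bench import *
import cv2
print(get_state(), tip_reach)
for n in ("scene","top","wrist"):
    c=calibration(n); print(n,c)
    cv2.imwrite(f"pics/{n}0.png",cv2.cvtColor(snapshot(n),cv2.COLOR_RGB2BGR))
import numpy as np
E
```

```text
pics
{'time': 0.0, 'joint_pos': array([ 6.52881099e+01,  2.83147903e+01,  7.71280752e+01, -2.82645734e-04,
        7.46282996e+01, -5.46928553e+00]), 'joint_vel': array([ 0.14150529, -0.06594815,  0.00314711, -0.01423496,  0.02028366,
        0.0517424 ]), 'effort': array([ 1.44157952e-03, -8.78849816e+01, -3.81860411e+01,  7.06435042e-02,
        5.34204289e-02, -1.71881716e-04]), 'ee_pos': array([205.79909033, 589.75578924, 230.33369281]), 'tool_rot': array([-1.79929133e+02, -6.51169492e-03,  1.60757467e+02]), 'force': array([-0.64280154, -0.99528485,  0.12843502]), 'ft_torque': array([-0.04082856, -0.02521508, -0.09970234]), 'finger_force': 0.0, 'gripper_width': 91.1181800062297} 17.0
scene {'fx': 442.84111811119675, 'fy': 442.84111811119675, 'cx': 252.94424734081943, 'cy': 191.93823042860544, 'extrinsics': array([[-4.49165161e-01,  6.29750452e-01, -6.33770484e-01,
         1.37774703e+03],
       [ 8.93354992e-01,  3.26838323e-01, -3.08372450e-01,
         3.56331099e+02],
       [ 1.29427924e-02, -7.04692187e-01, -7.09395098e-01,
         1.06896996e+03],
       [ 0.00000000e+00
[... 290 characters left out ...]
01, -3.67374425e-03, -5.80199600e-03,
        -8.13078919e+01],
       [ 5.99207245e-03, -5.40365371e-02, -9.98520980e-01,
         1.19281880e+03],
       [ 0.00000000e+00,  0.00000000e+00,  0.00000000e+00,
         1.00000000e+00]])}
wrist {'fx': 297.3186396354542, 'fy': 297.3186396354542, 'cx': 259.34429200359256, 'cy': 187.91762400648076, 'extrinsics': array([[ 3.30058562e-01,  9.11307381e-01,  2.46130460e-01,
         1.36317744e+02],
       [ 9.43960426e-01, -3.18574138e-01, -8.63089326e-02,
         6.14994135e+02],
       [-2.43168059e-04,  2.60824416e-01, -9.65386226e-01,
         3.84199697e+02],
       [ 0.00000000e+00,  0.00000000e+00,  0.00000000e+00,
         1.00000000e+00]])}
```

View pics/scene0.png

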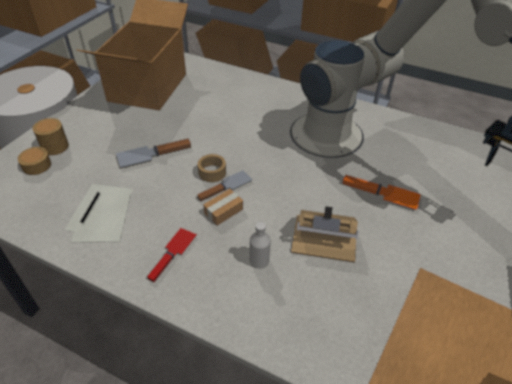

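View pics/top0.png

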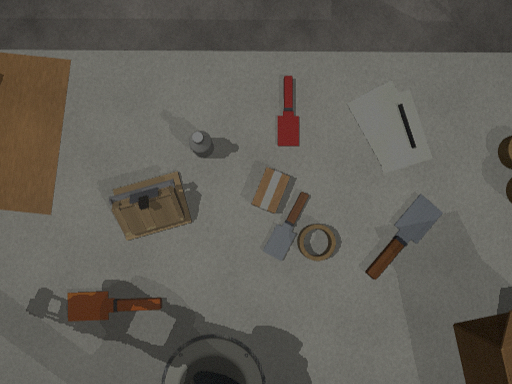

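The scene view shows the block at about (327,230) with the black guard grip at (328,212). The bottle is at (260,245), the carton at (222,208), the tape roll at (211,167), and the grey-bladed scraper between them at (225,187). In the top view the scraper runs from handle (298,208) to blade (278,242), and the block is at (150,205) with its grip at (143,202). The larger scraper at (405,235) and the red and orange ones are decoys.

```bash
cat > h.py <<'E'
import numpy as np, cv2
from bench import *
def ray(n,uv,c=None):
    c=c or calibration(n); E=c["extrinsics"]; u,v=uv
    a=(u-c["cx"])/c["fx"]; b=(v-c["cy"])/c["fy"]
    if n=="wrist":
        r=np.hypot(a,b); s=np.sin(r)/r if r>1e-9 else 1.; d=np.array([a*s,b*s,np.cos(r)])
    else: d=np.array([a,b,1.])
    d=E[:3,:3]@d; return E[:3,3],d/np.linalg.norm(d)
def onplane(n,uv,z,c=None):
    o,d=ray(n,uv,c); return o+d*(z-o[2])/d[2]
def two(n1,p1,n2,p2,c1=None,c2=None):
    o1,d1=ray(n1,p1,c1); o2,d2=ray(n2,p2,c2)
    t=np.linalg.lstsq(np.c_[d1,-d2],o2-o1,rcond=None)[0]
    a=o1+t[0]*d1; b=o2+t[1]*d2; return (a+b)/2, np.linalg.norm(a-b)
E
python3 - <<'E'
import cv2,numpy as np
t=cv2.imread("pics/top0.png"); s=cv2.imread("pics/scene0.png")
f=lambda im,x,y,w,h: cv2.resize(im[y:y+h,x:x+w],(400,300),interpolation=cv2.INTER_CUBIC)
a=f(t,100,160,104,78); b=f(t,240,155,112,84+24-24+0)
c=f(s,280,195,88,66); d=f(s,185,140,88,66)
cv2.imwrite("pics/comp0.png",np.vstack([np.hstack([a,b]),np.hstack([c,d])]))
E
```

```text
(no output)
```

View pics/comp0.png

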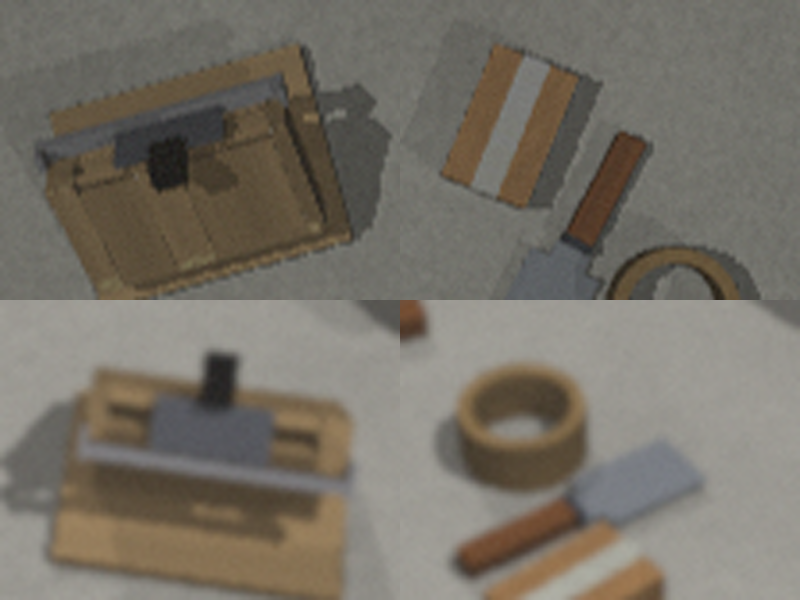

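The crops show the guard plate only partly covering the wide slot, about 27 mm along already, with +y to the right in the scene view. The grip top is near (329,207) in scene and (144,206) in top. The scraper handle runs from (305,194) to (291,222) in top, with a narrow gap to the carton.

```bash
python3 - <<'E'
from h import *
np.set_printoptions(precision=1,suppress=True)
print("grip top",*two("top",(143.7,206.3),"scene",(328.8,207.1)))
for p in [(178,171.7),(113,189.9),(191.5,222.4)]: print("foot",onplane("top",p,12))
print("foot scene",[onplane("scene",(280+x/4.545,195+y/4.545),12)[:2] for x,y in [(50,256),(345,297)]])
he,hs=onplane("top",(305,194.2),18),onplane("top",(291,222.2),18)
print("handle",he,hs,np.degrees(np.arctan2(*(he-hs)[1::-1])),np.linalg.norm(he-hs))
print("bottle",onplane("top",(198,137),160),onplane("scene",(260,265),0))
E
```

```text
grip top [494.3 170.3 130.7] 2.5204061573241665
foot [596.1 102.1  12. ]
foot [544. 284.  12.]
foot [453.5  62.6  12. ]
foot scene [array([603.7, 109.1]), array([546.8, 291.3])]
handle [ 533.5 -255.3   18. ] [ 455.1 -215.8   18. ] -26.700593162038 87.84323401830116
bottle [666.2  30.6 160. ] [682.3  45.2   0. ]
```

Request:
{"name": "drive_tool", "arguments": {
  "motion": [0,0,0,-0.123,50,0,0,0,-0.123,50,0,0,0,-0.123,50,0,0,0,-0.123,50,0,0,0,-0.123,50]
}}

```text
time: 0.65
ee_pos: [205.9, 589.9, 230.7]
tool_rot: [-180.0, -0.0, -163.7]
force: [-0.0, -0.6, -0.3]
gripper_width: 54.2
finger_force: 0.0
```

Request:
{"name": "drive_tool", "arguments": {
  "motion": [-11,-32.2,0,0,50,-11,-32.2,0,0,50,-11,-32.2,0,0,50,-11,-32.2,0,0,50,-11,-32.2,0,0,50]
}}

```text
time: 1.15
ee_pos: [303.7, 449.2, 230.8]
tool_rot: [-180.0, -0.0, -164.0]
force: [0.6, -0.1, 0.6]
gripper_width: 50.2
finger_force: 0.0
```

Request:
{"name": "drive_tool", "arguments": {
  "motion": [-11,-32.2,0,0,50,-11,-32.2,0,0,50,-11,-32.2,0,0,50,-11,-32.2,0,0,50,-11,-32.2,0,0,50]
}}

```text
time: 1.65
ee_pos: [401.0, 309.6, 230.9]
tool_rot: [-180.0, -0.0, -164.0]
force: [1.2, 1.0, -0.1]
gripper_width: 50.0
finger_force: 0.0
```

Request:
{"name": "drive_tool", "arguments": {
  "motion": [-11,-32.2,0,0,50,-11,-32.2,0,0,50,-11,-32.2,0,0,50,-11,-32.2,0,0,50,-11,-32.2,0,0,50]
}}

```text
time: 2.15
ee_pos: [498.2, 170.0, 230.8]
tool_rot: [180.0, -0.0, -164.0]
force: [-0.0, -0.4, -0.1]
gripper_width: 49.8
finger_force: 0.0
```

```bash
python3 - <<'E'
from h import *
s=get_state(); print(s["time"],s["ee_pos"],s["tool_rot"],s["joint_pos"],s["force"],s["gripper_width"])
c=calibration("wrist"); print(c["extrinsics"])
np.save("w1.npy",c["extrinsics"])
im=cv2.cvtColor(snapshot("wrist"),cv2.COLOR_RGB2BGR); cv2.imwrite("pics/w1.png",im)
cv2.imwrite("pics/w1b.png",cv2.resize(im,(800,600),interpolation=cv2.INTER_CUBIC))
E
```

```text
2.15 [498.2244183  169.97350489 230.82006706] [ 1.79998700e+02 -1.32313965e-02 -1.64004728e+02] [ 1.23363991e+01  2.03823338e+01  9.09307104e+01  4.86650485e-04
  6.87002432e+01 -9.36590499e+01] [-0.0474767  -0.41231355 -0.12975321] 49.78004051801167
[[-2.74978826e-01  9.28128979e-01  2.50924777e-01  4.27424040e+02]
 [ 9.61449744e-01  2.65172351e-01  7.27874637e-02  1.50446004e+02]
 [ 1.01784140e-03  2.61266574e-01 -9.65266151e-01  3.84642708e+02]
 [ 0.00000000e+00  0.00000000e+00  0.00000000e+00  1.00000000e+00]]
```

View pics/w1b.png

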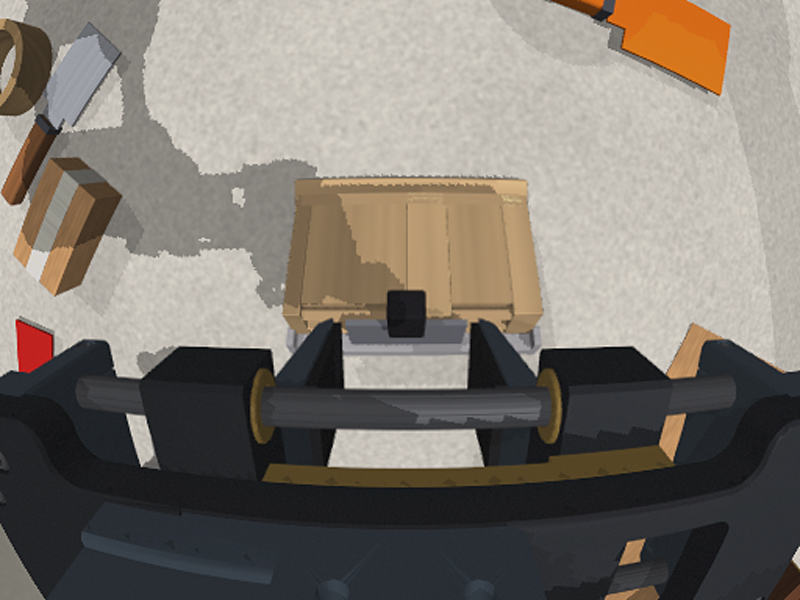

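The wrist view shows the grip block between the open fingers at about (406,311) in the upscaled picture. The rear rack edge runs from (297,180) to (527,180).

```bash
python3 - <<'E'
from h import *
np.set_printoptions(precision=1,suppress=True)
c=calibration("wrist"); c["extrinsics"]=np.load("w1.npy"); k=1.5625
P=lambda x,y,z: onplane("wrist",(x/k,y/k),z,c)
g=P(406,311,137); print("grip",g)
print("grip w/ scene",two("wrist",(406/k,311/k),"scene",(328.8,207.1),c), two("wrist",(406/k,311/k),"top",(143.7,206.3),c))
a,b=P(297,180,48),P(527,180,48); d=b-a; print(a,b,np.linalg.norm(d),np.degrees(np.arctan2(d[1],d[0]))-90)
y=np.radians(16); X=np.array([np.cos(y),np.sin(y),0]); Y=np.array([-np.sin(y),np.cos(y),0])
o=(a+b)/2+84.3*X-38*Y; print("rack origin",o, "grip in rack hy",(g-o)@X,(g-o)@Y)
E
```

```text
grip [501.3 172.3 137. ]
grip w/ scene (array([500.9, 172.5, 138.3]), np.float64(0.7246100223996204)) (array([496. , 168.1, 148.6]), np.float64(7.176947872317575))
[454.   76.2  48. ] [407.3 238.   48. ] 168.41472926919192 16.09978433492381
rack origin [522.2 143.8  48. ] grip in rack hy -12.167039209824745 33.11025785480352
```

Request:
{"name": "drive_tool", "arguments": {
  "motion": [-8.6,1.7,0,0,50,0,0,30,0,50,0,0,30,0,50,0,0,24,0,50,0,0,10,0,50]
}}

```text
time: 2.7
ee_pos: [504.3, 175.9, 134.9]
tool_rot: [180.0, -0.2, -164.0]
force: [-0.5, 0.4, 0.2]
gripper_width: 49.7
finger_force: 0.0
```

Request:
{"name": "drive_tool", "arguments": {
  "motion": [0,0,0,0,15,0,0,0,0,15,0,0,0,0,15,0,0,0,0,15,0,0,0,0,15],
  "squeeze": 15
}}

```text
time: 3.2
ee_pos: [506.1, 175.4, 137.9]
tool_rot: [-180.0, 0.1, -164.0]
force: [0.5, -0.6, 8.5]
gripper_width: 21.9
finger_force: 15.0
```

```bash
python3 - <<'E'
from h import *
np.set_printoptions(precision=1,suppress=True)
s=get_state(); print(s["time"],s["ee_pos"],s["force"],s["gripper_width"],s["finger_force"])
c=calibration("wrist"); c["extrinsics"]=np.load("w1.npy"); k=1.5625
P=lambda x,y,z: onplane("wrist",(x/k,y/k),z,c)
a,b=P(297,180,12),P(527,180,12); d=b-a; print(a,b,np.linalg.norm(d))
y=np.radians(16); X=np.array([np.cos(y),np.sin(y),0]); Y=np.array([-np.sin(y),np.cos(y),0])
o=(a+b)/2+95*X-38*Y; print("rack origin if foot",o)
E
```

```text
3.2 [506.1 175.4 137.9] [ 0.5 -0.6  8.5] 21.936573029934078 15.003256648778915
[456.9  68.3  12. ] [405.2 247.4  12. ] 186.42471468334125
rack origin if foot [532.8 147.5  12. ]
```

Request:
{"name": "drive_tool", "arguments": {
  "motion": [0,0,-3,0,15,0,5,0,0,15,0,8,0,0,15,0,10,0,0,15,0,8,0,0,15]
}}

```text
time: 3.7
ee_pos: [496.6, 206.1, 140.0]
tool_rot: [180.0, 0.0, -164.0]
force: [1.9, -2.2, -3.5]
gripper_width: 22.0
finger_force: 15.0
```

Request:
{"name": "drive_tool", "arguments": {
  "motion": [0,6,0,0,15,0,5,0,0,15,0,4,0,0,15,0,2,0,0,15,0,1,0,0,15]
}}

```text
time: 4.2
ee_pos: [492.5, 220.1, 140.0]
tool_rot: [-179.7, -0.0, -164.0]
force: [7.7, -28.5, 0.2]
gripper_width: 23.0
finger_force: 15.0
```

Request:
{"name": "drive_tool", "arguments": {
  "motion": [0,-1.5,0,0,23,0,0,0,0,45,0,0,0,0,45,0,0,-5,0,45,0,0,-20,0,45]
}}

```text
time: 4.7
ee_pos: [491.4, 220.9, 164.1]
tool_rot: [180.0, -0.2, -164.0]
force: [-0.3, 0.8, 0.2]
gripper_width: 44.7
finger_force: 0.0
```

Request:
{"name": "drive_tool", "arguments": {
  "motion": [0,0,-35,0,45,0,0,-40,0,45,0,0,-40,0,45,0,0,0,0,45,0,0,0,0,45]
}}

```text
time: 5.2
ee_pos: [492.6, 221.2, 281.0]
tool_rot: [180.0, 0.1, -164.0]
force: [-0.4, 0.1, -0.4]
gripper_width: 44.9
finger_force: 0.0
```

```bash
python3 - <<'E'
from h import *
s=get_state(); print(s["time"],s["ee_pos"],s["tool_rot"],s["force"],s["gripper_width"])
c=calibration("wrist"); np.save("w2.npy",c["extrinsics"])
im=cv2.cvtColor(snapshot("wrist"),cv2.COLOR_RGB2BGR); cv2.imwrite("pics/w2.png",im)
cv2.imwrite("pics/w2b.png",cv2.resize(im[40:280,80:400],(800,600),interpolation=cv2.INTER_CUBIC))
E
```

```text
5.2 [492.56366515 221.24483514 280.9661746 ] [ 1.79988342e+02  1.21345422e-01 -1.63989008e+02] [-0.36108504  0.08953131 -0.35505949] 44.911930449711264
```

View pics/w2b.png

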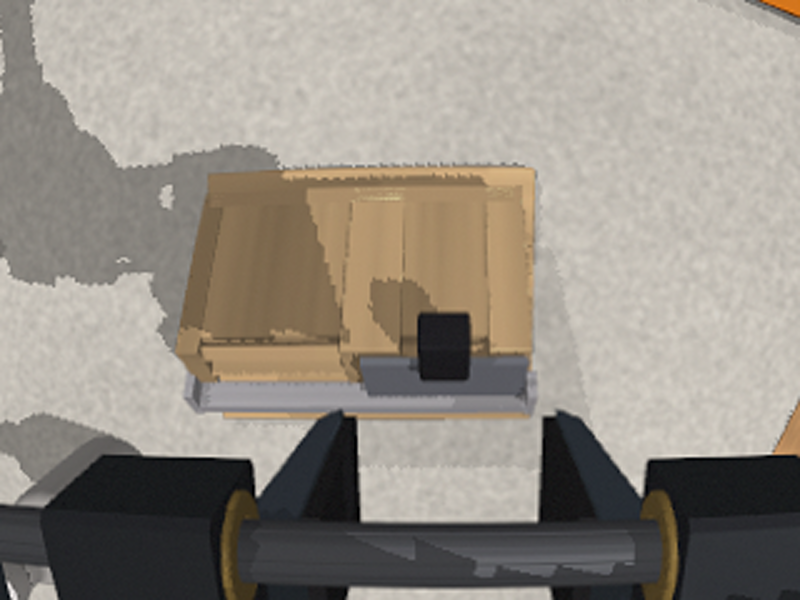

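The guard is at its end stop: the plate's right edge is at x≈525 in the crop, and the wide slot on the left is clear. Next is the scraper.

Request:
{"name": "drive_tool", "arguments": {
  "motion": [8,-29.7,3.3,0,45,8,-29.7,3.3,0,45,8,-29.7,3.3,0,45,8,-29.7,3.3,0,45,8,-29.7,3.3,0,45]
}}

```text
time: 5.75
ee_pos: [494.0, 66.1, 262.0]
tool_rot: [180.0, -0.1, -164.0]
force: [0.2, -0.6, 0.1]
gripper_width: 45.1
finger_force: 0.0
```

Request:
{"name": "drive_tool", "arguments": {
  "motion": [8,-29.7,3.3,0,45,8,-29.7,3.3,0,45,8,-29.7,3.3,0,45,8,-29.7,3.3,0,45,8,-29.7,3.3,0,45]
}}

```text
time: 6.25
ee_pos: [496.4, -87.5, 245.5]
tool_rot: [179.9, -0.1, -164.0]
force: [1.2, -0.0, 0.2]
gripper_width: 44.7
finger_force: 0.0
```

Request:
{"name": "drive_tool", "arguments": {
  "motion": [8,-29.7,3.3,0,45,8,-29.7,3.3,0,45,8,-29.7,3.3,0,45,8,-29.7,3.3,0,45,8,-29.7,3.3,0,45]
}}

```text
time: 6.75
ee_pos: [499.0, -241.2, 228.9]
tool_rot: [179.9, -0.1, -164.0]
force: [1.2, -0.2, 0.0]
gripper_width: 45.2
finger_force: 0.0
```

Request:
{"name": "drive_tool", "arguments": {
  "motion": [0,0,0,0.149,33,0,0,0,0.149,33,0,0,0,0.149,33,0,0,0,0.149,33,0,0,0,0.149,33]
}}

```text
time: 7.25
ee_pos: [499.1, -239.9, 229.0]
tool_rot: [180.0, -0.2, 153.0]
force: [-0.6, -0.6, 0.7]
gripper_width: 33.2
finger_force: 0.0
```

```bash
python3 - <<'E'
from h import *
np.set_printoptions(precision=1,suppress=True)
s=get_state(); print(s["time"],s["ee_pos"],s["tool_rot"],s["force"],s["gripper_width"])
c=calibration("wrist"); np.save("w3.npy",c["extrinsics"])
im=cv2.cvtColor(snapshot("wrist"),cv2.COLOR_RGB2BGR); cv2.imwrite("pics/w3.png",im)
cv2.imwrite("pics/w3b.png",cv2.resize(im[20:320,60:460],(800,600),interpolation=cv2.INTER_CUBIC))
c["extrinsics"]=np.load("w2.npy")
print("grip2",onplane("wrist",(80+444/2.5,40+343/2.5),137,c), onplane("wrist",(80+210/2.5,40+172/2.5),12,c),onplane("wrist",(80+533/2.5,40+168/2.5),12,c))
E
```

```text
7.25 [ 499.1 -239.9  229. ] [180.   -0.2 153. ] [-0.6 -0.6  0.7] 33.198244082233856
grip2 [489.  219.4 137. ] [455.8  67.9  12. ] [405.7 247.3  12. ]
```

View pics/w3b.png

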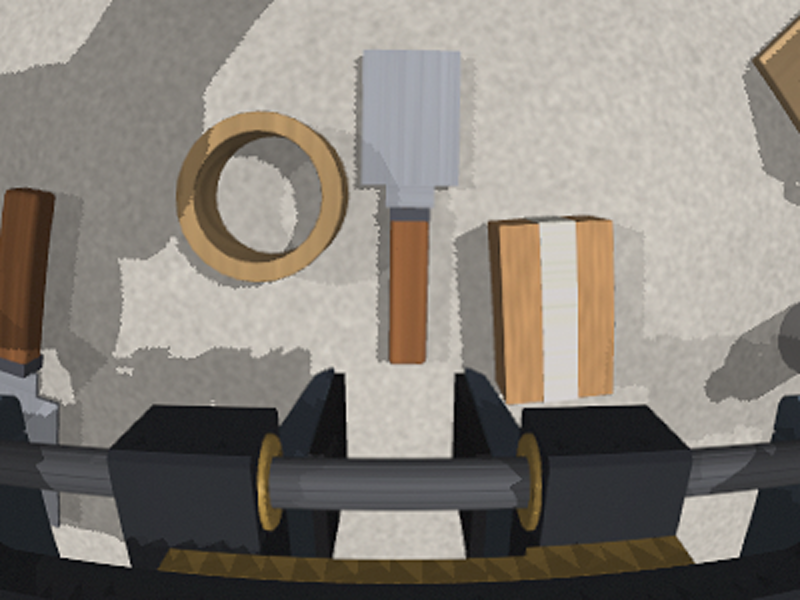

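The scraper lies along the image's vertical: blade front at (411,50), handle from (410,214) to (407,362). The tape roll's edge is at x≈345 and the carton's left face at x≈488, so there is room for the fingers.

```bash
python3 - <<'E'
from h import *
np.set_printoptions(precision=1,suppress=True)
c=calibration("wrist"); c["extrinsics"]=np.load("w3.npy")
P=lambda x,y,z: onplane("wrist",(60+x/2,20+y/2),z,c)
t=P(411,50,11.5); he=P(407.5,362,20); hs=P(410.5,214,20)
print("tip",t,"end",he,"start",hs)
d=(he-t); d[2]=0; L=np.linalg.norm(d); d/=L; yaw=np.degrees(np.arctan2(d[1],d[0])); print("len",L,"yaw",yaw)
n=np.array([-d[1],d[0],0])
ctr=he-50*d; print("centre by end",ctr,"by tip",t+150*d)
for nm,p in [("handle L",P(389,300,20)),("handle R",P(427,300,20)),("carton base L",P(500,400,0)),("carton top corner",P(508,403,45)),("carton top rear",P(490,222,45)),("tape top edge",P(347,195,48)),("blade L",P(359,120,11.5)),("blade R",P(460,120,11.5))]:
    print(nm,(p-ctr)@d,(p-ctr)@n)
s=get_state(); yw=np.radians(s["tool_rot"][2]); tx=np.array([np.cos(yw),np.sin(yw),0]); ty=np.array([np.sin(yw),-np.cos(yw),0])
tgt=ctr+22*d; dl=tgt-s["ee_pos"]; print("move",dl@tx,dl@ty,"turn deg world",(yaw+180)-s["tool_rot"][2])
E
```

```text
tip [ 363.6 -161.    11.5] end [ 538.4 -252.5   20. ] start [ 455.5 -208.4   20. ]
len 197.26014714957213 yaw -27.641840604481317
centre by end [ 494.1 -229.3   20. ] by tip [ 496.5 -230.6   11.5]
handle L 9.69279990793705 -12.069385626949353
handle R 9.448442336984035 11.600796521459095
carton base L 83.63611020024454 65.26427844047906
carton top corner 68.26728705672313 61.92496503048252
carton top rear -41.69611558383654 45.54246209432503
tape top edge -56.03911930759467 -35.641391816931986
blade L -102.17814413717322 -31.54915425842029
blade R -103.0757548201646 30.652425325163676
move -12.641280558028807 6.997508966156822 turn deg world 0.0056958086424003795
```

Request:
{"name": "drive_tool", "arguments": {
  "motion": [-12,3.5,0,0,38,-11.5,3.5,0,0,38,0,0,40,0,38,0,0,45,0,38,0,0,45,0,38]
}}

```text
time: 7.8
ee_pos: [525.1, -244.8, 98.8]
tool_rot: [-180.0, 0.1, 153.5]
force: [0.1, 0.6, 0.0]
gripper_width: 38.0
finger_force: 0.0
```

Request:
{"name": "drive_tool", "arguments": {
  "motion": [0,0,40,0,38,0,0,25,0,38,0,0,10,0,38,0,0,4,0,38,0,0,0,0,38]
}}

```text
time: 8.3
ee_pos: [524.6, -244.9, 21.8]
tool_rot: [-180.0, 0.0, 153.4]
force: [0.9, 0.5, -0.0]
gripper_width: 37.5
finger_force: 0.0
```

Request:
{"name": "drive_tool", "arguments": {
  "motion": [0,0,0,0,15,0,0,0,0,15,0,0,0,0,15,0,0,0,0,15,0,0,0,0,15],
  "squeeze": 40
}}

```text
time: 8.8
ee_pos: [524.6, -245.1, 22.6]
tool_rot: [-180.0, 0.1, 153.3]
force: [-0.2, 0.7, 8.4]
gripper_width: 23.5
finger_force: 40.0
```

Request:
{"name": "drive_tool", "arguments": {
  "motion": [0,0,-10,0,15,0,0,-25,0,15,0,0,-35,0,15,0,0,-35,0,15,0,0,-25,0,15]
}}

```text
time: 9.3
ee_pos: [524.3, -244.9, 154.6]
tool_rot: [-180.0, 0.1, 153.3]
force: [-0.0, -0.6, -1.2]
gripper_width: 23.8
finger_force: 40.0
```

Request:
{"name": "drive_tool", "arguments": {
  "motion": [0,0,0,-0.1,15,0,0,0,-0.14,15,0,0,0,-0.14,15,0,0,0,-0.14,15,0,0,0,-0.14,15]
}}

```text
time: 9.8
ee_pos: [523.9, -244.6, 152.4]
tool_rot: [-180.0, 0.0, -168.5]
force: [-0.1, -0.0, -1.9]
gripper_width: 23.2
finger_force: 40.0
```

Request:
{"name": "drive_tool", "arguments": {
  "motion": [0,0,0,-0.09,15,-10,20,0,0,15,-15,35,0,0,15,-20,45,0,0,15,-20,45,0,0,15]
}}

```text
time: 10.3
ee_pos: [545.6, -86.0, 152.4]
tool_rot: [-180.0, 0.0, -163.8]
force: [0.7, 0.3, -1.9]
gripper_width: 23.6
finger_force: 40.0
```

Request:
{"name": "drive_tool", "arguments": {
  "motion": [-15,35,0,0,15,-10,20,0,0,15,0,3,0,0,15,0,0,0,0,15,0,0,0,0,15]
}}

```text
time: 10.8
ee_pos: [553.3, -25.4, 151.8]
tool_rot: [-180.0, 0.0, -163.7]
force: [-0.6, -0.0, -1.1]
gripper_width: 23.4
finger_force: 40.0
```

```bash
python3 - <<'E'
from h import *
s=get_state(); print(s["time"],s["ee_pos"],s["tool_rot"],s["joint_pos"],s["gripper_width"])
a=cv2.cvtColor(snapshot("scene"),cv2.COLOR_RGB2BGR); cv2.imwrite("pics/s4.png",a)
w=cv2.cvtColor(snapshot("wrist"),cv2.COLOR_RGB2BGR); cv2.imwrite("pics/w4.png",w)
cv2.imwrite("pics/c4.png",np.hstack([cv2.resize(a[100:280,180:360],(400,400)),cv2.resize(w[20:320,80:380],(400,400))]))
E
```

```text
10.8 [553.34666981 -25.36230661 151.81922508] [-1.79979830e+02  1.40270421e-02 -1.63740071e+02] [-8.79347657e+00  2.78874170e+01  9.25973045e+01 -1.43141429e-02
  5.94940305e+01 -1.15046139e+02] 23.428828572628525
```

View pics/c4.png

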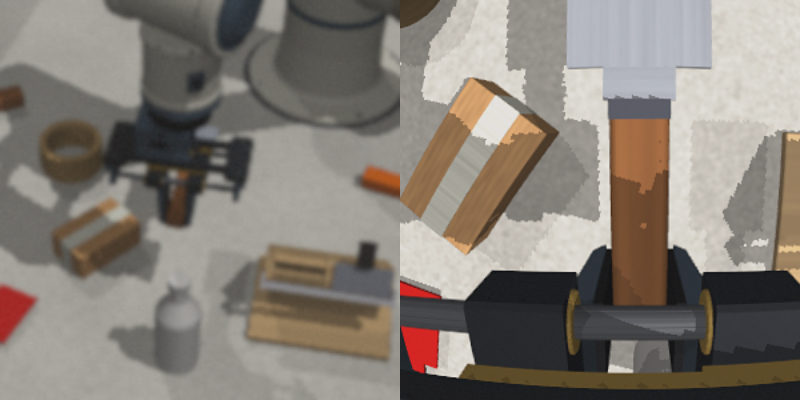

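The scraper is held straight in the gripper. The carton and tape roll are where they were, and the wide slot is open. Next I lower it and use a light grip so it tilts about the pads with its tip on the bench.

Request:
{"name": "drive_tool", "arguments": {
  "motion": [0,0,40,0,15,0,0,45,0,15,0,0,30,0,15,0,0,12,0,15,0,0,0,0,15]
}}

```text
time: 11.4
ee_pos: [552.9, -25.2, 23.5]
tool_rot: [180.0, -0.1, -163.8]
force: [0.2, 0.3, -1.4]
gripper_width: 23.8
finger_force: 40.0
```

Request:
{"name": "drive_tool", "arguments": {
  "motion": [0,0,0,0,15,0,0,0,0,15,1,0,-11,0,15,1.5,0,-10,0,15,2.5,0,-11,0,15],
  "squeeze": 4
}}

```text
time: 11.9
ee_pos: [548.8, -26.1, 57.9]
tool_rot: [-180.0, 0.1, -163.7]
force: [-0.7, 0.3, -1.2]
gripper_width: 23.9
finger_force: 4.0
```

Request:
{"name": "drive_tool", "arguments": {
  "motion": [2.7,0,-10.6,0,15,3.5,0,-10.8,0,15,4.2,0,-10,0,15,4.8,0,-10,0,15,5.5,0,-9.7,0,15]
}}

```text
time: 12.4
ee_pos: [528.3, -31.9, 108.4]
tool_rot: [-180.0, 0.0, -163.7]
force: [-0.0, 0.2, -0.7]
gripper_width: 23.8
finger_force: 4.0
```

```bash
python3 - <<'E'
from h import *
s=get_state(); print(s["time"],s["ee_pos"],s["tool_rot"],s["force"],s["gripper_width"],s["finger_force"])
np.save("w5.npy",calibration("wrist")["extrinsics"])
w=cv2.cvtColor(snapshot("wrist"),cv2.COLOR_RGB2BGR); cv2.imwrite("pics/w5.png",w)
t=cv2.cvtColor(snapshot("top"),cv2.COLOR_RGB2BGR); cv2.imwrite("pics/t5.png",t)
cv2.imwrite("pics/c5.png",np.hstack([cv2.resize(t[140:300,130:330],(400,320)),cv2.resize(w[0:320,60:460],(400,320))]))
E
```

```text
12.4 [528.29489323 -31.92001796 108.3715624 ] [-1.79998249e+02  3.32961468e-03 -1.63715918e+02] [-0.02985852  0.17138246 -0.70676958] 23.809862285451207 3.9999809861183167
```

View pics/c5.png

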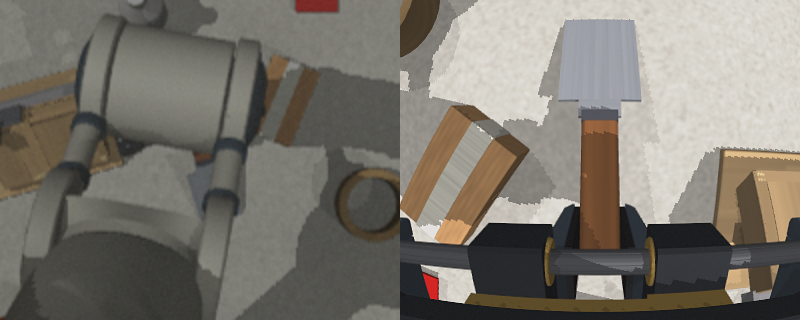

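```bash
cat >> h.py <<'E'
def pitch(img,E,rowguess=None,dbg=False):
    """blade corners from steel mask in wrist image -> tip mid, rear mid (range from 60 mm width), pitch deg"""
    pass
E
python3 - <<'E'
from h import *
np.set_printoptions(precision=1,suppress=True)
c=calibration("wrist"); c["extrinsics"]=np.load("w5.npy")
def mid(a,b,w=60):
    o,d1=ray("wrist",a,c); _,d2=ray("wrist",b,c)
    k=w/np.linalg.norm(d1-d2); return o+k*(d1+d2)/2
w=cv2.imread("pics/w5.png").astype(int)
# row-wise extents of bluish-grey blade in columns 200..320
for r in (22,26,30,50,70,90,95,98,100,102):
    row=w[r,190:330]; m=(row[:,0]-row[:,2]>8); x=np.where(m)[0]+190
    print(r,x.min() if len(x) else None,x.max() if len(x) else None)
t=mid((227,20),(293,20)); b=mid((219,100),(301,100)); print(t,b,np.linalg.norm(b-t))
d=b-t; print("pitch",np.degrees(np.arctan2(d[2],np.hypot(d[0],d[1]))))
# plane based: tip on bench
tp=onplane("wrist",(260,20),1.5,c); e=get_state()["ee_pos"]; print("tip on bench",tp,"horizontal to tcp",np.hypot(*(e-tp)[:2]))
E
```

```text
22 225 293
26 225 293
30 225 294
50 223 296
70 221 297
90 219 299
95 219 300
98 219 300
100 219 300
102 240 279
[376.1 -74.7  -9.2] [450.4 -53.2  42.9] 93.27378673750553
pitch 33.912606174597215
tip on bench [379.9 -73.6   1.5] horizontal to tcp 154.30775108814692
```

Request:
{"name": "drive_tool", "arguments": {
  "motion": [3,0,-5,0,15,4,0,-6,0,15,4,0,-5.5,0,15,4,0,-5,0,15,1,0,-1,0,15]
}}

```text
time: 13.0
ee_pos: [513.1, -36.4, 130.6]
tool_rot: [-180.0, 0.0, -163.7]
force: [0.4, 0.2, -0.3]
gripper_width: 23.9
finger_force: 4.0
```

Request:
{"name": "drive_tool", "arguments": {
  "motion": [0,0,0,0,15,0,0,0,0,15,0,0,0,0,15],
  "squeeze": 50
}}

```text
time: 13.3
ee_pos: [513.5, -36.3, 129.9]
tool_rot: [-180.0, -0.0, -163.7]
force: [0.9, 0.5, 2.2]
gripper_width: 23.7
finger_force: 50.0
```

```bash
python3 - <<'E'
from h import *
np.set_printoptions(precision=1,suppress=True)
s=get_state(); print(s["time"],s["ee_pos"],s["tool_rot"],s["force"],s["gripper_width"],s["finger_force"])
c=calibration("wrist"); np.save("w6.npy",c["extrinsics"])
w=cv2.cvtColor(snapshot("wrist"),cv2.COLOR_RGB2BGR); cv2.imwrite("pics/w6.png",w); w=w.astype(int)
for r in list(range(8,40,3))+list(range(85,110,2)):
    row=w[r,190:330]; m=(row[:,0]-row[:,2]>8); x=np.where(m)[0]+190
    print(r,(x.min(),x.max()) if len(x) else None,end=" ")
E
```

```text
13.3 [513.5 -36.3 129.9] [-180.    -0.  -163.7] [0.9 0.5 2.2] 23.69950916629416 50.000343918800354
8 None 11 None 14 None 17 None 20 None 23 None 26 None 29 None 32 None 35 None 38 None 85 (np.int64(225), np.int64(295)) 87 (np.int64(225), np.int64(295)) 89 (np.int64(223), np.int64(296)) 91 (np.int64(223), np.int64(296)) 93 (np.int64(223), np.int64(296)) 95 (np.int64(222), np.int64(296)) 97 (np.int64(222), np.int64(296)) 99 (np.int64(222), np.int64(296)) 101 (np.int64(222), np.int64(297)) 103 (np.int64(221), np.int64(297)) 105 (np.int64(221), np.int64(297)) 107 (np.int64(221), np.int64(297)) 109 (np.int64(221), np.int64(297))
```

```bash
python3 - <<'E'
from h import *
np.set_printoptions(precision=1,suppress=True)
w=cv2.imread("pics/w6.png").astype(int); e=get_state()["ee_pos"]
c=calibration("wrist"); c["extrinsics"]=np.load("w6.npy")
ex={}
for r in range(30,130):
    row=w[r,200:330]; x=np.where(row[:,0]-row[:,2]>8)[0]+200
    if len(x)>20: ex[r]=(x.min(),x.max())
ks=sorted(ex); wide=[r for r in ks if ex[r][1]-ex[r][0]>55]
print(ks[0],ex[ks[0]],wide[0],ex[wide[0]],wide[-1],ex[wide[-1]],ks[-1],ex[ks[-1]])
r0,r1=wide[0],wide[-1]; u0=sum(ex[r0])/2+.5; u1=sum(ex[r1])/2+.5
X=np.array([np.cos(np.radians(16.3)),np.sin(np.radians(16.3)),0]); Y=np.array([-X[1],X[0],0])
tip=onplane("wrist",(u0,r0-.5),1.5,c); print("tip",tip,"rel tcp X,Y",(tip-e)@X,(tip-e)@Y)
# pitch from apparent angle: rear edge at distance 86 from tip along blade, solve in plane
o,d=ray("wrist",(u1,r1+.5),c)
for th in (36,38,40,42,44):
    b=tip+86*np.array([*(X[:2]*np.cos(np.radians(th))),np.sin(np.radians(th))]); v=b-o; v-=d*(v@d); print(th,v, np.linalg.norm(v))
print("yaw", ( (u1-u0)))
E
```

```text
42 (np.int64(228), np.int64(290)) 42 (np.int64(228), np.int64(290)) 112 (np.int64(221), np.int64(297)) 126 (np.int64(244), np.int64(278))
tip [379.8 -74.1   1.5] rel tcp X,Y -138.88785669653413 1.2104777059302763
36 [1.5 0.6 0. ] 1.6049847276548326
38 [-0.2  0.1 -0. ] 0.22362592376478949
40 [-2.  -0.4 -0. ] 2.048510506072563
42 [-3.9 -1.  -0. ] 3.99099285076243
44 [-5.8 -1.6 -0.1] 6.013433411874772
yaw 0.0
```

The tip is on the bench 139 mm behind the TCP, which gives about 39.5° of tilt. Now I lift it and carry it to the slot.

Request:
{"name": "drive_tool", "arguments": {
  "motion": [0,0,-25,0,15,0,0,-40,0,15,0,0,-45,0,15,0,0,-40,0,15,0,0,-22,0,15]
}}

```text
time: 13.85
ee_pos: [514.1, -36.3, 305.2]
tool_rot: [-179.9, 0.2, -163.7]
force: [-0.2, 0.2, -2.0]
gripper_width: 23.8
finger_force: 50.0
```

Request:
{"name": "drive_tool", "arguments": {
  "motion": [-15,11,0,0,15,-29,21,0,0,15,-35,25.5,0,0,15,-38,27.5,0,0,15,-38,27.5,0,0,15]
}}

```text
time: 14.35
ee_pos: [631.4, 116.8, 301.7]
tool_rot: [180.0, -0.0, -163.7]
force: [1.2, -2.0, -1.4]
gripper_width: 23.7
finger_force: 50.0
```

Request:
{"name": "drive_tool", "arguments": {
  "motion": [-35,25.5,0,0,15,-28,21,0,0,15,-15.8,10.3,15,0,15,0,0,20,0,15,0,0,15,0,15]
}}

```text
time: 14.85
ee_pos: [690.1, 192.5, 249.9]
tool_rot: [180.0, -0.1, -163.7]
force: [0.5, -0.2, -1.1]
gripper_width: 23.8
finger_force: 50.0
```

Request:
{"name": "drive_tool", "arguments": {
  "motion": [0,0,5,0,15,0,0,0,0,15]
}}

```text
time: 15.05
ee_pos: [690.0, 191.7, 246.2]
tool_rot: [180.0, -0.1, -163.7]
force: [-0.3, 0.2, -0.7]
gripper_width: 23.3
finger_force: 50.0
```

```bash
python3 - <<'E'
from h import *
np.set_printoptions(precision=1,suppress=True)
s=get_state(); print(s["time"],s["ee_pos"],s["tool_rot"],s["force"],s["joint_pos"],s["gripper_width"])
np.save("w7.npy",calibration("wrist")["extrinsics"])
w=cv2.cvtColor(snapshot("wrist"),cv2.COLOR_RGB2BGR); cv2.imwrite("pics/w7.png",w)
a=cv2.cvtColor(snapshot("scene"),cv2.COLOR_RGB2BGR); cv2.imwrite("pics/s7.png",a)
cv2.imwrite("pics/c7.png",np.hstack([cv2.resize(a[140:280,250:390],(400,400),interpolation=cv2.INTER_CUBIC),cv2.resize(w[60:260,160:360],(400,400),interpolation=cv2.INTER_CUBIC)]))
E
```

```text
15.05 [690.  191.7 246.2] [ 180.    -0.1 -163.7] [-0.3  0.2 -0.7] [ 10.8  35.4  61.2   0.   83.5 -95.5] 23.261169166355213
```

View pics/c7.png

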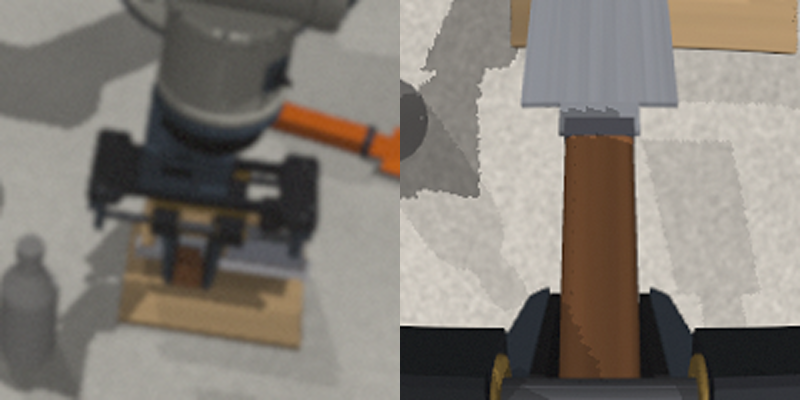

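The scraper is poised in front of the block, blade toward the mouth. I'll check its alignment numerically.

```bash
python3 - <<'E'
from h import *
np.set_printoptions(precision=1,suppress=True)
w=cv2.imread("pics/w7.png"); wi=w.astype(int); c=calibration("wrist"); c["extrinsics"]=np.load("w7.npy")
dk=((wi.max(2)<45)*255).astype(np.uint8); dk[150:]=0
n,l,st,ce=cv2.connectedComponentsWithStats(dk)
for i in range(1,n):
    if st[i,4]>60: print("dark",st[i],ce[i])
for r in range(20,115,6):
    x=np.where((wi[r,200:330,0]-wi[r,200:330,2])>8)[0]+200
    if len(x): print(r,x.min(),x.max(),len(x),end=" | ")
E
```

```text
dark [331   0  28  24 555] [344.   10.4]
20 304 304 1 | 26 303 323 2 | 32 303 327 2 | 38 306 306 1 | 44 228 291 29 | 50 230 291 33 | 56 227 292 40 | 62 226 292 33 | 68 225 293 34 | 74 225 293 38 | 80 224 295 43 | 86 224 293 37 | 92 223 296 40 | 98 223 296 47 | 104 226 297 49 | 110 221 297 51 |
```

```bash
python3 - <<'E'
from h import *
np.set_printoptions(precision=1,suppress=True)
c=calibration("wrist"); c["extrinsics"]=np.load("w7.npy"); s=get_state(); e=s["ee_pos"]
X=np.array([np.cos(np.radians(16.1)),np.sin(np.radians(16.1)),0]); Y=np.array([-X[1],X[0],0])
o=np.array([534.5,147.8,95])
tip=onplane("wrist",(259.7,42),e[2]-128.4,c); print("tip",tip,"rack hY",(tip-o)@X,(tip-o)@Y)
for z in (125,137):
    g=onplane("wrist",(345,10),z,c); print("grip",z,(g-o)@X,(g-o)@Y)
g=onplane("wrist",(345,23.5),113.3+ (0),c); print("grip base front",(g-o)@X,(g-o)@Y)
# target: pre-insert tip at rack x=12, along axis
u=np.array([*(X[:2]*np.cos(np.radians(40))),np.sin(np.radians(40))])
for x in (12,-85):
    d=o+x*u-tip; print(x,"X,Y,Z move",d@X,d@Y,d[2])
E
```

```text
tip [556.8 154.3 119.4] rack hY 23.245832464456523 0.024059145380077775
grip 125 -12.756234570914632 80.92590438259398
grip 137 -8.346512545704268 77.37597954090963
grip base front -2.1808586489015163 83.90530642639705
12 X,Y,Z move -14.053299147028827 -0.024059145380056265 -16.717164535630857
-85 X,Y,Z move -88.35961012956962 -0.024059145380083084 -79.06756267522516
```

Request:
{"name": "drive_tool", "arguments": {
  "motion": [0,0,4,0,15,5.7,0,4.8,0,15,5.7,0,4.8,0,15,5.7,0,4.8,0,15,3.8,0,3.2,0,15],
  "squeeze": 30
}}

```text
time: 15.65
ee_pos: [669.4, 185.7, 224.9]
tool_rot: [180.0, -0.0, -163.7]
force: [1.0, -0.7, -1.7]
gripper_width: 23.6
finger_force: 30.0
```

Request:
{"name": "drive_tool", "arguments": {
  "motion": [3.8,0,3.2,0,15,3.8,0,3.2,0,15,3.8,0,3.2,0,15,3.8,0,3.2,0,15,0,0,0,0,15]
}}

```text
time: 16.15
ee_pos: [654.9, 181.5, 212.1]
tool_rot: [180.0, -0.1, -163.7]
force: [-1.7, -0.2, -2.1]
gripper_width: 23.5
finger_force: 30.0
```

Request:
{"name": "drive_tool", "arguments": {
  "motion": [3.8,0,3.2,0,15,3.8,0,3.2,0,15,3.8,0,3.2,0,15,3.8,0,3.2,0,15,0,0,0,0,15]
}}

```text
time: 16.65
ee_pos: [640.2, 177.2, 199.2]
tool_rot: [180.0, -0.1, -163.7]
force: [-2.0, -1.0, -0.3]
gripper_width: 23.4
finger_force: 30.0
```

Request:
{"name": "drive_tool", "arguments": {
  "motion": [3.8,0,3.2,0,15,3.8,0,3.2,0,15,3.8,0,3.2,0,15,3.8,0,3.2,0,15,0,0,0,0,15]
}}

```text
time: 17.15
ee_pos: [625.6, 172.9, 186.4]
tool_rot: [180.0, -0.1, -163.7]
force: [-2.9, -1.0, 0.1]
gripper_width: 23.6
finger_force: 30.0
```

Request:
{"name": "drive_tool", "arguments": {
  "motion": [3.8,0,3.2,0,15,3.8,0,3.2,0,15,3.8,0,3.2,0,15,3.8,0,3.2,0,15,0,0,0,0,15]
}}

```text
time: 17.65
ee_pos: [611.0, 168.7, 173.6]
tool_rot: [180.0, -0.1, -163.7]
force: [-2.1, -1.2, -1.0]
gripper_width: 23.8
finger_force: 30.0
```

Request:
{"name": "drive_tool", "arguments": {
  "motion": [2.3,0,1.9,0,15,1.5,0,1.3,0,15,1.5,0,1.3,0,15,0,0,0,0,15]
}}

```text
time: 18.05
ee_pos: [606.5, 167.3, 169.6]
tool_rot: [180.0, -0.0, -163.7]
force: [-3.8, -0.8, 1.7]
gripper_width: 23.7
finger_force: 30.0
```

Near the expected bottom (605, 168, 169). I'll push on until the stop is felt.

Request:
{"name": "drive_tool", "arguments": {
  "motion": [1.5,0,1.3,0,15,1.5,0,1.3,0,15,0,0,0,0,15]
}}

```text
time: 18.35
ee_pos: [604.5, 166.6, 167.4]
tool_rot: [-180.0, 0.1, -163.7]
force: [1.0, 0.1, 5.0]
gripper_width: 23.7
finger_force: 30.0
```

Request:
{"name": "drive_tool", "arguments": {
  "motion": [1.5,0,1.3,0,15,1.5,0,1.3,0,15,0,0,0,0,15]
}}

```text
time: 18.65
ee_pos: [604.6, 166.5, 166.8]
tool_rot: [-180.0, 0.5, -163.7]
force: [10.3, 4.9, 15.3]
gripper_width: 24.0
finger_force: 30.0
```

Request:
{"name": "drive_tool", "arguments": {
  "motion": [1.5,0,1.3,0,15,0,0,0,0,15,0,0,0,0,15]
}}

```text
time: 18.95
ee_pos: [604.6, 166.5, 166.4]
tool_rot: [-180.0, 0.7, -163.7]
force: [14.1, 5.9, 20.5]
gripper_width: 24.0
finger_force: 30.0
```

Request:
{"name": "drive_tool", "arguments": {
  "motion": [-1.5,0,-1.3,0,15,-1,0,-0.8,0,15,0,0,0,0,15]
}}

```text
time: 19.25
ee_pos: [604.6, 166.6, 166.5]
tool_rot: [-180.0, 0.3, -163.7]
force: [7.0, 2.9, 7.1]
gripper_width: 23.9
finger_force: 30.0
```

Request:
{"name": "drive_tool", "arguments": {
  "motion": [0,0,0,0,36,0,0,0,0,40,0,0,0,0,42,0,0,-5,0,42,0,0,-15,0,42]
}}

```text
time: 19.75
ee_pos: [601.1, 165.8, 184.5]
tool_rot: [180.0, -0.2, -163.7]
force: [-0.1, 0.7, -0.1]
gripper_width: 41.7
finger_force: 0.0
```

Request:
{"name": "drive_tool", "arguments": {
  "motion": [0,0,-25,0,42,0,0,-30,0,42,0,0,-30,0,42,0,0,-20,0,42,0,0,0,0,42]
}}

```text
time: 20.25
ee_pos: [603.1, 166.2, 293.7]
tool_rot: [-180.0, 0.3, -163.7]
force: [-0.1, -0.1, 0.8]
gripper_width: 41.7
finger_force: 0.0
```

Request:
{"name": "drive_tool", "arguments": {
  "motion": [-20,0,0,0,42,-30,0,0,0,42,-20,0,0,0,42,0,0,0,0,42,0,0,0,0,42]
}}

```text
time: 20.75
ee_pos: [668.8, 185.5, 289.3]
tool_rot: [180.0, -0.1, -163.7]
force: [-0.0, 0.7, -0.6]
gripper_width: 41.7
finger_force: 0.0
```

```bash
python3 - <<'E'
from h import *
np.set_printoptions(precision=1,suppress=True)
s=get_state(); print(s["time"],s["ee_pos"],s["tool_rot"],s["force"],s["gripper_width"])
np.save("w8.npy",calibration("wrist")["extrinsics"])
w=cv2.cvtColor(snapshot("wrist"),cv2.COLOR_RGB2BGR); cv2.imwrite("pics/w8.png",w)
t=cv2.cvtColor(snapshot("scene"),cv2.COLOR_RGB2BGR); cv2.imwrite("pics/s8.png",t)
tp=cv2.cvtColor(snapshot("top"),cv2.COLOR_RGB2BGR); cv2.imwrite("pics/t8.png",tp)
r=lambda im,w_,h_: cv2.resize(im,(w_,h_),interpolation=cv2.INTER_CUBIC)
cv2.imwrite("pics/c8.png",np.hstack([r(w[0:300,130:330],400,600),np.vstack([r(t[140:290,180:380],400,300),r(tp[100:280,100:340],400,300)])]))
E
```

```text
20.75 [668.8 185.5 289.3] [ 180.    -0.1 -163.7] [-0.   0.7 -0.6] 41.69152706240792
```

View pics/c8.png

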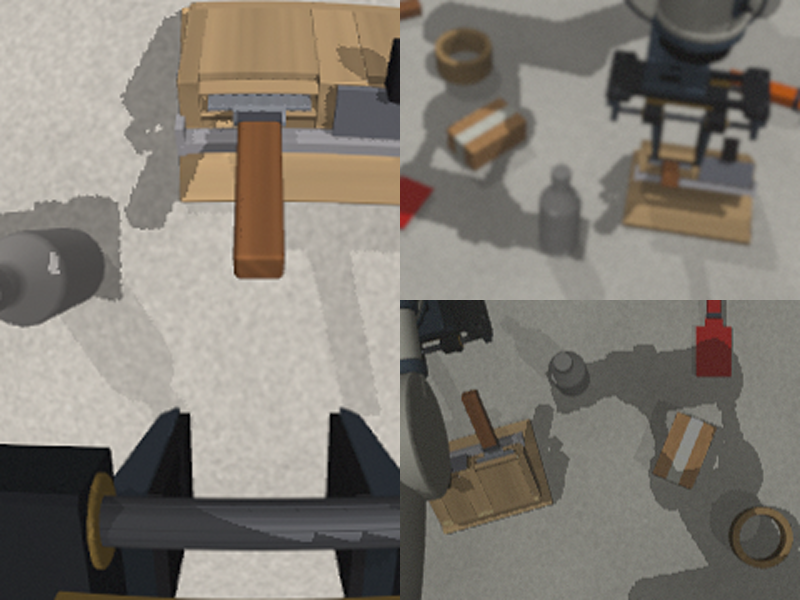

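The wrist crop shows the handle sticking out of the wide slot, with the bottle, carton and tape roll in place and the guard to the right. To be sure it is home, I'll compare the handle end and start pixels, about (260,131) and (260,55), with the predicted home pose.

```bash
python3 - <<'E'
from h import *
np.set_printoptions(precision=1,suppress=True)
c=calibration("wrist"); E=np.load("w8.npy"); c["extrinsics"]=E
def proj(p):
    q=E[:3,:3].T@(p-E[:3,3]); r=np.arctan2(np.hypot(q[0],q[1]),q[2]); k=r/np.hypot(q[0],q[1])
    return np.array([c["cx"]+c["fx"]*k*q[0],c["cy"]+c["fy"]*k*q[1]])
a=np.radians(16); X=np.array([np.cos(a),np.sin(a),0]);Y=np.array([-X[1],X[0],0]);Z=np.array([0,0,1.])
cc,ss=np.cos(np.radians(40)),np.sin(np.radians(40)); u=cc*X+ss*Z; zr=-ss*X+cc*Z
o=np.array([534.5,147.8,95])
P=lambda x,y,z:proj(o+x*u+y*Y+z*zr)
for s in (0,5,10): print("out",s,"end top",P(115+s,0,10),"end bottom",P(115+s,0,-10),"start",P(15+s,0,10),"blade rear",P(1+s,0,1.5),P(1+s,-30,1.5))
print("mouth edge top z18",P(0,0,18),"left/right",P(0,-46,18),P(0,122,18),"plate top edge inner",P(7,44,18),"slot flare top",P(0,0,8.5),"foot front",proj(o+(55)*X+0*Y-83*Z))
w=cv2.imread("pics/w8.png")
for r in range(36,72): print(r,w[r,245],w[r,272],w[r,260])
E
```

```text
out 0 end top [259.4 126.9] end bottom [259.3 139.4] start [259.6  55.4] blade rear [259.6  53.4] [233.5  53.6]
out 5 end top [259.4 131.4] end bottom [259.3 143.8] start [259.6  58.2] blade rear [259.6  56.1] [233.2  56.3]
out 10 end top [259.3 136. ] end bottom [259.3 148.3] start [259.6  61.1] blade rear [259.6  58.8] [233.  59.]
mouth edge top z18 [259.7  41.8] left/right [218.4  42.5] [365.2  48.2] plate top edge inner [299.7  46.5] slot flare top [259.6  48.2] foot front [259.3 102. ]
36 [ 93 124 149] [ 92 123 149] [ 88 117 142]
37 [ 88 117 141] [ 87 117 140] [ 83 112 135]
38 [ 88 117 142] [ 87 118 140] [ 84 112 136]
39 [ 84 112 135] [ 75 102 121] [ 76 101 121]
40 [109 148 178] [109 147 177] [112 151 182]
41 [110 148 179] [111 149 179] [110 149 179]
42 [110 149 178] [110 147 178] [111 149 179]
43 [110 148 178] [110 148 178] [110 148 178]
44 [109 148 178] [110 149 179] [110 147 179]
45 [109 150 180] [110 150 181] [111 150 183]
46 [103 132 154] [101 129 153] [101 126 148]
47 [125 118 117] [124 118 117] [92 86 83]
48 [128 120 118] [126 120 119] [125 120 116]
49 [127 120 119] [124 
[... 285 characters left out ...]
]
56 [ 66  90 110] [143 136 135] [74 66 67]
57 [ 64  86 103] [148 140 138] [77 71 71]
58 [47 61 73] [151 142 138] [79 72 72]
59 [46 62 74] [150 142 139] [79 71 69]
60 [ 72  97 116] [148 139 136] [67 71 82]
61 [119 161 193] [124 116 111] [ 49  83 129]
62 [117 160 192] [116 109 104] [ 51  83 126]
63 [109 139 163] [ 98 107 116] [ 52  83 126]
64 [ 98  98 103] [130 130 134] [ 51  82 125]
65 [118 115 116] [137 133 135] [ 52  82 125]
66 [121 117 120] [138 136 138] [ 51  82 124]
67 [117 115 118] [135 132 134] [ 52  82 125]
68 [118 115 118] [136 133 134] [ 52  81 125]
69 [119 117 119] [138 136 137] [ 51  81 124]
70 [123 121 123] [143 139 142] [ 52  83 125]
71 [103 101 103] [137 134 136] [ 53  82 124]
```

Allowing for the same 2-pixel offset the rack edges show, the handle start, handle end and blade shoulder all match the home pose to within about 2 mm. This agrees with the hard stop felt at the expected depth.

```bash
python3 -c "
from bench import *
print(job_done())"
```

```text
the job is handed in; nothing more can be done
None
```

The guard is at its end stop, the scraper is in the wide slot against its bottom and released, and the carton, tape roll and bottle were left untouched; I handed it in at about 21 s.

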